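# Weigh the red coffee tin on its hand scale

### The job

Weigh the coffee tin with the red lid: take the hand scale above it by its red handle, lift until the tin hangs a few centimetres clear of the table, and hold it still for about two seconds so that the reading settles. Then set the tin down gently and upright on the round black mat, with its whole base on the mat, and let go. Leave the blue tin and its scale where they stand.

Things in the scene. Friction and masses are not known exactly. Their poses are not given: they have to be found in the camera images.
- red_tin: Loose upright steel tin, red lid, 86 mm wide, 78 tall, 350-700 g, with a red spring scale hooked on above, always in line. Origin: centre of the tin's underside, z up. With the scale at rest its 46 x 26 mm case spans 98-173 mm up; above is the handle: red bar along the tin's x, 84 long, 18 wide, 16 thick, centre 213 mm above the origin, 32 mm free under it, end struts 52 mm apart inside.
- red_scale (a joint): Reading of the red scale, m: how far its case and handle are pulled up from the tin. 0 at rest (stop), at most 0.066. Spring 130 N/m, damped, no catch: with the tin hanging free it reads 0.026 to 0.053 by weight. The tin leaves the table only when the handle has risen by that much; the scale sinks back to 0 when the tin stands and the handle is lowered.
- mat: Round black rubber mat, 160 mm in diameter, 6 mm thick, fixed on the white table. Origin: centre of its underside, on the table top; z up.
- blue_tin: Bystander: the same tin and scale in the same sizes, but with blue lid, case and handle. Origin: centre of the tin's underside. A white mug and a glass jar, under 110 mm tall, also stand on the table, farther from the robot than the tins.
Not all that is in view belongs to the job. What is shaped like the red_tin but turquoise or yellow is not meant.

How it is judged (in metres and radians):
On the way:
1. the red tin hangs still on its pulled-out scale, clear of the table, for a second (height (world z) of red_tin above 0.015 m and value of joint red_scale above 0.012 m and linear speed of red_tin below 0.03 m/s and angle between red_tin's own z axis and vertical below 0.3 rad), for 1 s.
At the end, for the whole second after the job is handed in: The red tin stands upright (within 5 degrees), at rest, with its whole base on the black mat (axis within 40 mm of the mat's centre), its scale back at rest (within 8 mm); the tin and its scale are released (horizontal distance between red_tin and mat below 0.04 m and height (world z) of red_tin between 0.003 and 0.012 m and angle between red_tin's own z axis and vertical below 0.09 rad and value of joint red_scale below 0.008 m and linear speed of red_tin below 0.02 m/s); the robot touches nothing.
It fails at once if the blue tin is shifted by more than 20 mm or tipped (distance of blue_tin from where it was at the start of the episode above 0.02 m or angle between blue_tin's own z axis and vertical above 0.3 rad).
It fails at once if the red tin is banged down or pressed hard on the mat (over 40 N) (contact force between red_tin and mat above 40 N).
It also fails if it takes over 54 s, if anything falls off the work surface, if the arm or the gripper's body presses on something with over 40 N, if the wrist force passes 120 N, or if a joint passes its speed limit or range.

### The arm

A 7-joint arm with a two-finger parallel gripper is mounted at the origin on the work surface. World frame = base frame: x ahead of the robot, y to its left, z up, the work surface at z = 0. Lengths are in m, angles in degrees, forces in N, time in s.
With the tool pointing down it reaches from about 0.4 to 0.85 m from the base axis. Payload 4.5 kg.
Tool frame: the origin (TCP) lies at the very end of the fingers, on their centre line; the grasp point (between the pads) lies 19 mm behind it; z points along the fingers, y is the direction in which the jaws open and shut (so a half turn about z gives the same grasp; the last joint's range is limited). The gripper opens to 88 mm and grips with 3 to 60 N. Pads are 18 mm wide; open, the fingers measure 123 mm over their backs; the gripper's body (75 mm by 187 mm) begins 45 mm behind the grasp point.
Start: joints at [1.937, 39.483, -11.15, 89.685, 9.013, 51.709, -12.324], TCP at [0.625, 0, 0.239] pointing down, gripper open.
Joint ranges: [-172.22, 172.22], [-26.19, 119.32], [-84.43, 86.54], [7.71, 146.69], [-57.33, 237.33], [2.42, 119.75], [-152.13, 152.13]. Speed limits (degrees/s): [147.25, 147.25, 180, 180, 180, 180, 180].

### API

Orientations are given as a 3x3 rotation matrix whose columns are the frame's x, y, z axes.
In Python, from station import * gives the robot as it stands.
- The arm moves only by the tool carry_out, never from a script. Its argument "plan" is a list of rows, each an object with "travel": the shift along the tool's x, y, z in m, a list of three; "turn": the turn, a rotation vector about the tool's x, y, z in rad, a list of three. In form: [{"travel": [tx, ty, tz], "turn": [wx, wy, wz]}, ...]. A call has 1 to 20 rows; each row shifts and turns the commanded pose from where the row before left it, along the tool's axes as they then stand; what a row does not reach is not made up. A row lasts 1/8 s, in which the tool goes at most 62.5 mm and 10.7 degrees, less where a joint would pass 70% of its speed; a pose out of reach is approached as far as the arm can. A call is refused whole if a number of a shift passes 0.0625 or a number of a turn 0.188, either way. A call with a gripper value outside its range is refused whole. "claw" is the finger opening in m, from 0 to 0.0881, set as the call begins (left out, the last holds). The fingers move at their own pace and stop on an object; "newtons" is the grip in N (left out, the last holds). Time passes only in rows, so rows that do not move let the fingers close. It gives the time, the measured TCP pose, the force and the opening at its end, in the units of the state.
- get_state(): the state, without advancing time (a new reading comes with each control period).
- get_image(name): name is "scene" or "side" or "wrist"; returns a dict with "img" (384x512x3 uint8, blue, green, red), "intrinsics" (3x3 intrinsics, pixels), "rvec" (rotation vector, rad) and "tvec" (3), from world to camera coordinates, as OpenCV has them. Camera axes: x right, y down, z forward; pixel columns grow to the right and rows downward; lengths in m; the calibration is good to about 2 mm. A picture is of the moment at which its call begins. There is no depth.
- sign_off(): hands the job in, once; it reports no verdict.
The state is a dict: "time_s": time; "joints": joint angles; "dq": joint speeds; "joint_efforts": joint torques, N m; "position": TCP position; "eef_rot": TCP orientation; "wrist_force": force on the tool from outside, world axes, zero at the start; "ft_torque": the same for the moment, N m; "grip_width": finger opening in m.
Only numpy, scipy, OpenCV 4.12 (cv2) and the standard library are available. Lean on these libraries where they do the work, as an engineer would, in place of code of your own. Each camera call takes 0.05 s, during which the arm holds its last target.

## Working session

There is one attempt and no reset: what is moved stays moved. The work goes in short steps, Python scripts to look and compute and a tool call to move; the robot and the scene stay as the last step left them, time stands still between calls to the robot, and variables do not carry over. Pictures are saved under pics/ and viewed, and the job is handed in when it is done.

Besides the shell and the picture viewer there is one more tool, called after ">>>" as name(argument=value, ...), one argument or row to a line, values as JSON. carry_out: Moves the arm, as the interface text tells. Its arguments: {"type":"object","properties":{"plan":{"type":"array","items":{"type":"object","properties":{"travel":{"type":"array","items":{"type":"number"}},"turn":{"type":"array","items":{"type":"number"}}}}},"claw":{"type":"number"},"newtons":{"type":"number"}},"required":["plan"]}

```bash
mkdir -p pics; ls
python3 - <<'E'
from station import *
import cv2
s=get_state();print({k:s[k] for k in('time_s','position','eef_rot','wrist_force','grip_width')})
for n in("scene","side","wrist"):
    d=get_image(n);cv2.imwrite(f"pics/{n}0.png",d["img"]);print(n,d["intrinsics"],d["rvec"],d["tvec"])
E
```

```text
pics
{'time_s': 0.0, 'position': array([ 6.24391041e-01, -1.58790856e-05,  2.37903592e-01]), 'eef_rot': array([[-8.69783591e-05,  9.99998380e-01, -1.79769038e-03],
       [ 9.99999992e-01,  8.68214620e-05, -8.73548857e-05],
       [-8.71986661e-05, -1.79769797e-03, -9.99998380e-01]]), 'wrist_force': array([0.12618153, 0.12741981, 0.47392867]), 'grip_width': 0.08819041631928316}
scene [[349.02451017   0.         254.46858804]
 [  0.         349.02451017 190.94569694]
 [  0.           0.           1.        ]] [ 2.15219267  0.97449349 -0.43916286] [-0.34833668 -0.23925898  1.43511313]
side [[463.06624195   0.         259.39885995]
 [  0.         463.06624195 186.6814503 ]
 [  0.           0.           1.        ]] [ 2.33281146 -0.04212949  0.03956562] [-0.60025946  0.04639115  1.30667084]
wrist [[274.43843401   0.         252.16012821]
 [  0.         274.43843401 188.06917183]
 [  0.           0.           1.        ]] [-2.86955753e+00 -3.61650795e-04  2.38275452e-03] [-0.62456046 -0.03835234  0.3886755 ]
```

View pics/scene0.png

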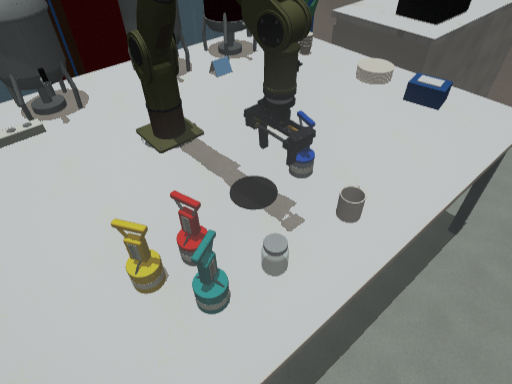

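View pics/side0.png

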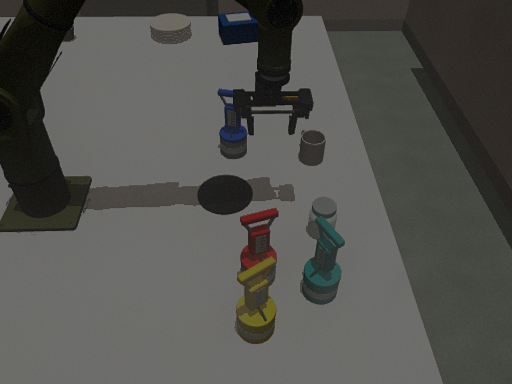

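View pics/wrist0.png

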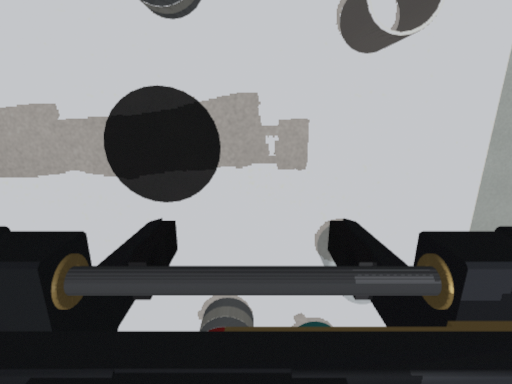

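```bash
cat > h.py <<'E'
import cv2,numpy as np
def ray(d,uv):
    R,_=cv2.Rodrigues(np.array(d["rvec"],float));t=np.array(d["tvec"],float).ravel()
    p=np.linalg.inv(d["intrinsics"])@np.array([uv[0],uv[1],1.])
    return -R.T@t,R.T@p
def onz(d,uv,z):
    c,v=ray(d,uv);return c+v*(z-c[2])/v[2]
def red(img):
    h=cv2.cvtColor(img,cv2.COLOR_BGR2HSV)
    return (((h[...,0]<7)|(h[...,0]>173))&(h[...,1]>150)&(h[...,2]>50)).astype(np.uint8)*255
E
python3 - <<'E'
from station import *
from h import *
out=[]
for n,(x,y,w,h) in {"scene":(160,180,60,90),"side":(230,200,60,90)}.items():
    d=get_image(n);im=d["img"];m=red(im)
    a=im[y:y+h,x:x+w];b=cv2.cvtColor(m[y:y+h,x:x+w],cv2.COLOR_GRAY2BGR)
    out+= [cv2.resize(a,None,fx=3.3,fy=6*.55,interpolation=0),cv2.resize(b,None,fx=3.3,fy=3.3,interpolation=0)]
    g=cv2.cvtColor(im,cv2.COLOR_BGR2GRAY)
    k=((im.max(2)<(45 if n=="scene" else 34))).astype(np.uint8)
    nc,l,st,ce=cv2.connectedComponentsWithStats(k)
    for i in range(1,nc):
        if 300<st[i,4]<4000: print(n,st[i],ce[i],onz(d,ce[i],.006))
cv2.imwrite("pics/crop0.png",np.hstack(out))
E
```

```text
scene [ 45   0  31  77 358] [60.5726257  42.81564246] [-1.32591642  0.01197813  0.006     ]
scene [ 203    0  109   84 3681] [263.20537897  29.87014398] [-0.63836438  1.09270353  0.006     ]
scene [ 396    0   75   24 1286] [431.52177294   8.90357698] [-0.12156676  2.31073275  0.006     ]
scene [258  88  37  34 521] [276.83493282 104.48560461] [0.13489039 0.47875498 0.006     ]
side [ 198  176   54   38 1407] [225.43212509 194.02700782] [0.50343243 0.0169049  0.006     ]
```

View pics/crop0.png

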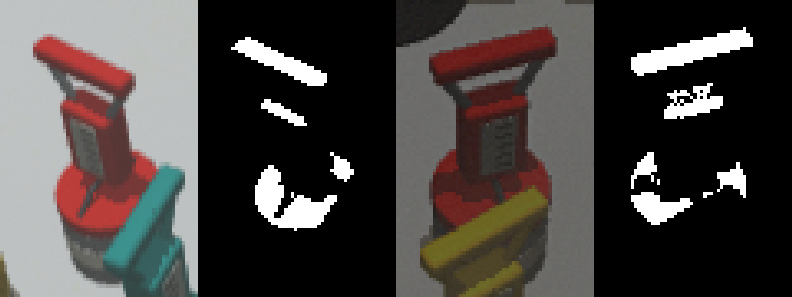

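```bash
cat >> h.py <<'E'
def tri(d1,u1,d2,u2):
    def P(d):
        R,_=cv2.Rodrigues(np.array(d["rvec"],float));return d["intrinsics"]@np.c_[R,np.array(d["tvec"],float).ravel()]
    X=cv2.triangulatePoints(P(d1),P(d2),np.array(u1,float).reshape(2,1),np.array(u2,float).reshape(2,1)).ravel();return X[:3]/X[3]
def redl(img):
    b,g,r=[img[...,i].astype(int) for i in range(3)]
    return ((r>1.8*g)&(r>1.8*b)&(r>45)).astype(np.uint8)
E
python3 - <<'E'
from station import *
from h import *
D={};C={}
for n,(x,y,w,h) in {"scene":(165,185,45,25),"side":(235,203,50,27)}.items():
    d=D[n]=get_image(n);m=red(d["img"])
    nc,l,st,ce=cv2.connectedComponentsWithStats(m)
    for i in range(1,nc):
        if st[i,4]>60 and st[i,0]>=x-5 and st[i,0]+st[i,2]<=x+w+5 and st[i,1]>=y-5 and st[i,1]+st[i,3]<y+h+8:
            ys,xs=np.where(l==i);p=np.c_[xs,ys].astype(np.float32)
            vx,vy,a,b=cv2.fitLine(p,cv2.DIST_L2,0,.01,.01).ravel()
            t=(p-[a,b])@[vx,vy];e0=np.array([a,b])+t.min()*np.array([vx,vy]);e1=np.array([a,b])+t.max()*np.array([vx,vy])
            print(n,st[i],ce[i],e0,e1)
            for z in(.213,.219):
                q0,q1=onz(d,e0,z),onz(d,e1,z);dd=q1-q0
                print(z,onz(d,ce[i],z),np.linalg.norm(dd),np.degrees(np.arctan2(dd[1],dd[0])))
            C.setdefault(n,[]).append((ce[i],e0,e1))
for k in range(3): print(tri(D["scene"],C["scene"][0][k],D["side"],C["side"][0][k]))
# mat in the scene view
im=D["scene"]["img"];
m=(im[185:215,225:285].max(2)<75).astype(np.uint8)
cs,_=cv2.findContours(m,0,1);c=max(cs,key=cv2.contourArea)+np.array([225,185])
print(cv2.boundingRect(c)); mm=cv2.moments(c);
m=(im.max(2)<60).astype(np.uint8);nc,l,st,ce=cv2.connectedComponentsWithStats(m);i=l[192,254];print(st[i],ce[i],onz(D["scene"],ce[i],.006))
im=get_image("wrist");g=(im["img"].max(2)<45).astype(np.uint8);nc,l,st,ce=cv2.connectedComponentsWithStats(g);i=l[145,160];print(st[i],ce[i],onz(im,ce[i],.006))
# blue lid
for n in D:
    i2=D[n]["img"].astype(int);m=((i2[...,0]>2*i2[...,2])&(i2[...,0]>1.5*i2[...,1])&(i2[...,0]>50)).astype(np.uint8)
    nc,l,st,ce=cv2.connectedComponentsWithStats(m)
    for i in range(1,nc):
        if st[i,4]>30: print(n,'blue',st[i],ce[i],onz(D[n],ce[i],.078),onz(D[n],ce[i],.213))
E
```

```text
scene [170 191  29  15 150] [184.42666667 198.20666667] [170.8349  192.13196] [197.89825 204.22766]
0.213 [ 0.57801054 -0.26171397  0.213     ] 0.08366581124830029 18.201927066635328
0.219 [ 0.58387707 -0.26442057  0.219     ] 0.08280857281952335 18.201927066635292
side [241 208  37  15 219] [258.55707763 215.06849315] [240.88899 219.56372] [276.85092 210.41406]
0.213 [ 0.58461319 -0.25988614  0.213     ] 0.0822651464892882 17.388950435306544
0.219 [ 0.58429654 -0.2654386   0.219     ] 0.08159090018748462 17.388950435306583
side [251 225  18  11 104] [258.86538462 230.57692308] [250.42294 232.64998] [267.84573 228.37177]
0.213 [ 0.58343241 -0.30382452  0.213     ] 0.03830189931095897 16.17589098681218
0.219 [ 0.58312544 -0.30901686  0.219     ] 0.03798797640357271 16.17589098681205
[ 0.58421636 -0.26486977  0.21881576]
[ 0.54637533 -0.27901071  0.22122612]
[ 0.62407021 -0.25319611  0.22003188]
(230, 185, 47, 24)
[ 230  177   47   32 1109] [254.12353472 191.85302074] [0.50434022 0.02184677 0.006     ]
[  104    86   115   115 10301] [161.00271818 143.31191146] [0.50054706 0.02566974 0
[... 218 characters left out ...]
1 0.078     ] [0.67470506 0.72740368 0.213     ]
scene blue [298 111  17  14  70] [305.87142857 117.58571429] [0.37707896 0.40073757 0.078     ] [0.52199046 0.22714109 0.213     ]
scene blue [296 150  19  12 156] [305.01282051 156.18589744] [0.54420265 0.21644105 0.078     ] [0.65780434 0.07737161 0.213     ]
side blue [219  12  39  14 171] [234.84210526  20.31578947] [0.53652753 1.0172736  0.078     ] [0.53799907 0.71294344 0.213     ]
side blue [218  89  15   5  52] [224.90384615  91.32692308] [0.49973355 0.4488776  0.078     ] [0.50693383 0.23304556 0.213     ]
side blue [220 126  27  14 192] [233.921875   133.97916667] [0.53007481 0.20619917 0.078     ] [0.53255102 0.02815167 0.213     ]
```

Candidates (scene pixels): red tin lid at (192,240), handle at (184,198); yellow (143,265); turquoise (210,285); blue (303,158). Only the one at (192,240) has a red lid, case and bar, and the crop confirms it. The mat is at (254,192).

>>> carry_out(
  plan=[
    {"travel": [0,0,-0.03],"turn": [0,0,0]},
    {"travel": [0,0,-0.03],"turn": [0,0,0]},
    {"travel": [-0.03,-0.005,0],"turn": [0,0,0.105]},
    {"travel": [0,0,0],"turn": [0,0,-0.105]},
    {"travel": [-0.04,-0.006,0],"turn": [0,0,0]},
    {"travel": [-0.04,-0.006,0],"turn": [0,0,0]},
    {"travel": [-0.04,-0.006,0],"turn": [0,0,0]},
    {"travel": [-0.04,-0.006,0],"turn": [0,0,0]},
    {"travel": [-0.04,-0.006,0],"turn": [0,0,0]},
    {"travel": [-0.033,-0.005,0],"turn": [0,0,0]},
    {"travel": [0,0,0],"turn": [0,0,0]},
  ],
  claw=0.06,
)

```text
time_s: 1.78
position: [0.5836, -0.267, 0.2985]
eef_rot: [[0.006, 1.0, -0.001], [1.0, -0.006, -0.002], [-0.002, -0.001, -1.0]]
wrist_force: [0.5, 0.1, 0.3]
grip_width: 0.0602
```

>>> carry_out(
  plan=[
    {"travel": [0,0,0],"turn": [0,0,0.105]},
    {"travel": [0,0,0],"turn": [0,0,0.105]},
    {"travel": [0,0,0],"turn": [0,0,0.105]},
    {"travel": [0,0,0],"turn": [0,0,0.105]},
    {"travel": [0,0,0],"turn": [0,0,0.105]},
    {"travel": [0,0,0],"turn": [0,0,0.105]},
    {"travel": [0,0,0],"turn": [0,0,0.105]},
    {"travel": [0,0,0],"turn": [0,0,0.105]},
    {"travel": [0,0,0],"turn": [0,0,0.105]},
    {"travel": [0,0,0],"turn": [0,0,0.105]},
    {"travel": [0,0,0],"turn": [0,0,0.105]},
    {"travel": [0,0,0],"turn": [0,0,0.105]},
    {"travel": [0,0,0],"turn": [0,0,0]},
  ],
)

```text
time_s: 3.4
position: [0.5856, -0.261, 0.2986]
eef_rot: [[0.951, 0.309, 0.0], [0.309, -0.951, 0.001], [0.0, -0.001, -1.0]]
wrist_force: [1.0, 0.2, -0.7]
grip_width: 0.0602
```

Run:
```python
from station import *
from h import *
s=get_state();print(s['time_s'],s['position'],s['eef_rot'],s['joints'],s['wrist_force'],s['grip_width'])
o=[]
D={n:get_image(n) for n in("wrist","side","scene")}
d=D["wrist"];cv2.imwrite("pics/wrist1.png",d["img"]);cv2.imwrite("pics/sc1.png",D["scene"]["img"])
for n in("scene","side"):
  im=D[n]["img"].astype(int);b,g,r=im[...,0],im[...,1],im[...,2]
  for nm,m in(("turq",(g>2*r)&(b>2*r)&(g>50)),("yel",(r>2.2*b)&(g>2*b)&(r>60))):
    nc,l,st,ce=cv2.connectedComponentsWithStats(m.astype(np.uint8))
    for i in range(1,nc):
        if st[i,4]>50: print(n,nm,st[i],onz(D[n],ce[i],.213)[:2],onz(D[n],ce[i],.078)[:2])
```

```text
3.4 [ 0.58557169 -0.26096304  0.29864472] [[ 9.51063036e-01  3.08996911e-01  9.75459185e-05]
 [ 3.08996610e-01 -9.51062467e-01  1.13097357e-03]
 [ 4.42239601e-04 -1.04548580e-03 -9.99999356e-01]] [ 15.55093855  37.43203185   8.23670701  82.88831263  -5.83591697
  60.11408072 -46.97590022] [ 1.01235281  0.22799221 -0.71258403] 0.06021457951542813
scene turq [191 230  24  31 220] [ 0.72554437 -0.31082827] [ 0.62755909 -0.26125234]
scene turq [193 270  35  28 443] [ 0.81665516 -0.35606818] [ 0.73967407 -0.31692161]
scene yel [111 219  35  13 222] [ 0.56743169 -0.40355248] [ 0.43299596 -0.37535268]
scene yel [124 234  17  11 124] [ 0.61140262 -0.41498767] [ 0.48710372 -0.38942408]
scene yel [126 250  34  28 511] [ 0.68932196 -0.43012028] [ 0.58298617 -0.40804528]
side turq [304 261  16  24 162] [ 0.67836607 -0.41256511] [ 0.70277966 -0.31579034]
side yel [237 256  39  25 309] [ 0.57322654 -0.40001791] [ 0.57825132 -0.3009293 ]
side yel [249 279  19  13  78] [ 0.57663177 -0.43862058] [ 0.5822845  -0.34665071]
side yel [237 296   8  12  54] [ 0.54339413 -0.47288448] [ 0.5429175  -0.38723323]
side yel [239 298  37  29 495] [ 0.57767254 -0.50155973] [ 0.5835172  -0.42119649]
```

View pics/wrist1.png

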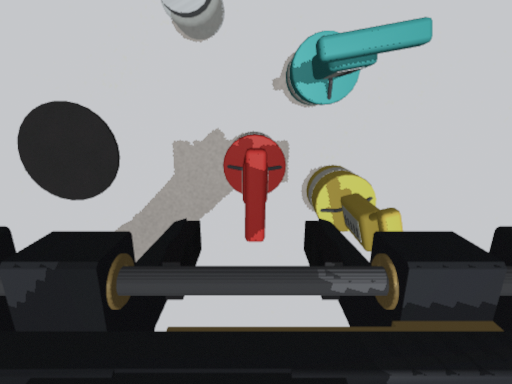

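View pics/sc1.png

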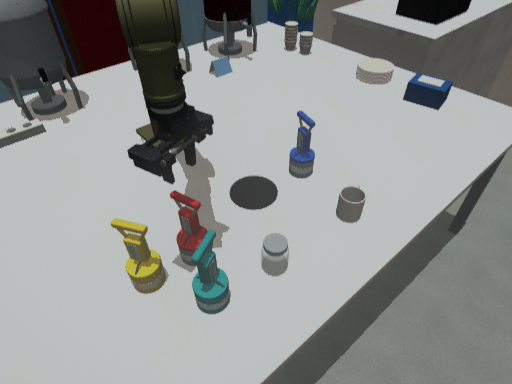

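The wrist view shows the red bar vertical in the image, columns ~246-267, rows 150-241, parallel to the finger planes. I'll refine its centre.

Run:
```python
from station import *
from h import *
s=get_state();R=np.array(s['eef_rot']);p=np.array(s['position'])
d=get_image("wrist")
for uv in[(256,150),(256,240),(245,195),(267,195),(256,195)]:
    q=onz(d,uv,.221);print(uv,q,R.T@(q-p))
im=d["img"];m=(im.max(2)<45).astype(np.uint8);nc,l,st,ce=cv2.connectedComponentsWithStats(m);i=l[150,70];print(st[i],onz(d,ce[i],.006))
```

```text
(256, 150) [ 0.62366206 -0.25439671  0.221     ] [0.03885119 0.00456838 0.07772715]
(256, 240) [ 0.5474511  -0.27941126  0.221     ] [-0.04135944  0.00486993  0.0776981 ]
(245, 195) [ 0.58442051 -0.25742643  0.221     ] [ 0.00058691 -0.00464702  0.07771834]
(267, 195) [ 0.59019117 -0.27523326  0.221     ] [0.00058695 0.01407151 0.07770823]
(256, 195) [ 0.58730583 -0.26632983  0.221     ] [0.00058693 0.00471224 0.07771329]
[  17  101  101   98 7595] [0.50483195 0.02044583 0.006     ]
```

>>> carry_out(
  plan=[
    {"travel": [-0.001,0.0045,0.01],"turn": [0,0,0]},
    {"travel": [0,0,0.02],"turn": [0,0,0]},
    {"travel": [0,0,0.02],"turn": [0,0,0]},
    {"travel": [0,0,0.02],"turn": [0,0,0]},
    {"travel": [0,0,0.02],"turn": [0,0,0]},
    {"travel": [0,0,0.013],"turn": [0,0,0]},
    {"travel": [0,0,0],"turn": [0,0,0]},
    {"travel": [0,0,0],"turn": [0,0,0]},
  ],
)

```text
time_s: 4.6
position: [0.5859, -0.2679, 0.1963]
eef_rot: [[0.952, 0.306, 0.001], [0.306, -0.952, -0.001], [0.001, 0.001, -1.0]]
wrist_force: [0.5, -0.4, 0.0]
grip_width: 0.0596
```

>>> carry_out(
  plan=[
    {"travel": [0,0,0],"turn": [0,0,0]},
    {"travel": [0,0,0],"turn": [0,0,0]},
    {"travel": [0,0,0],"turn": [0,0,0]},
    {"travel": [0,0,0],"turn": [0,0,0]},
    {"travel": [0,0,0],"turn": [0,0,0]},
    {"travel": [0,0,0],"turn": [0,0,0]},
  ],
  claw=0.0,
  newtons=35,
)

```text
time_s: 5.35
position: [0.5854, -0.2671, 0.1958]
eef_rot: [[0.952, 0.306, -0.0], [0.306, -0.952, 0.001], [0.0, -0.001, -1.0]]
wrist_force: [-0.9, 1.8, 2.1]
grip_width: 0.0173
```

Run:
```python
from station import *
from h import *
print(get_state())
a=get_image("scene")["img"][110:300,100:260];b=get_image("side")["img"][140:330,200:360]
cv2.imwrite("pics/g1.png",np.hstack([cv2.resize(x,None,fx=2.4,fy=2.4) for x in(a,cv2.convertScaleAbs(b,alpha=1.6))]))
```

```text
{'time_s': 5.35, 'joints': array([ 16.68022237,  43.82323076,   7.02933468,  89.28034504,
        -6.65991869,  47.3267537 , -45.88662564]), 'dq': array([ 0.09601605, -0.05657975, -0.05125222, -0.02846499,  0.11996392,
       -0.15488799,  0.11208993]), 'joint_efforts': array([ 6.86486810e-01, -5.40555239e+01,  3.55234511e+00, -1.47085387e+01,
        2.30892194e-01, -4.45109848e-01,  1.45443901e-02]), 'position': array([ 0.58542247, -0.26712579,  0.19578865]), 'eef_rot': array([[ 9.52009721e-01,  3.06067756e-01, -1.42083311e-04],
       [ 3.06067784e-01, -9.52009514e-01,  6.30096695e-04],
       [ 5.75876178e-05, -6.43345303e-04, -9.99999791e-01]]), 'wrist_force': array([-0.93199897,  1.78783418,  2.1279477 ]), 'ft_torque': array([0.36354   , 0.22763146, 0.03541877]), 'grip_width': 0.017323658886050954}
```

View pics/g1.png

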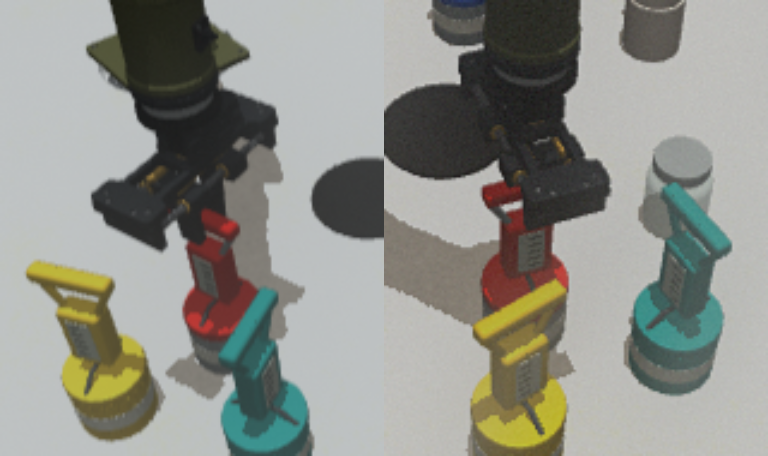

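The red bar is held: opening 17.3 mm, and both views show the fingers at its middle. I'll lift slowly.

>>> carry_out(
  plan=[
    {"travel": [0,0,-0.004],"turn": [0,0,0]},
    {"travel": [0,0,-0.006],"turn": [0,0,0]},
    {"travel": [0,0,-0.006],"turn": [0,0,0]},
    {"travel": [0,0,-0.006],"turn": [0,0,0]},
    {"travel": [0,0,-0.006],"turn": [0,0,0]},
    {"travel": [0,0,-0.006],"turn": [0,0,0]},
    {"travel": [0,0,-0.006],"turn": [0,0,0]},
    {"travel": [0,0,-0.006],"turn": [0,0,0]},
    {"travel": [0,0,-0.006],"turn": [0,0,0]},
    {"travel": [0,0,-0.006],"turn": [0,0,0]},
    {"travel": [0,0,-0.006],"turn": [0,0,0]},
    {"travel": [0,0,-0.006],"turn": [0,0,0]},
    {"travel": [0,0,-0.006],"turn": [0,0,0]},
    {"travel": [0,0,-0.006],"turn": [0,0,0]},
    {"travel": [0,0,-0.006],"turn": [0,0,0]},
    {"travel": [0,0,-0.004],"turn": [0,0,0]},
  ],
)

```text
time_s: 7.45
position: [0.5855, -0.2676, 0.2882]
eef_rot: [[0.952, 0.306, 0.0], [0.306, -0.952, -0.0], [0.0, 0.0, -1.0]]
wrist_force: [-0.1, 0.2, -5.8]
grip_width: 0.0178
```

>>> carry_out(
  plan=[
    {"travel": [0,0,0],"turn": [0,0,0]},
    {"travel": [0,0,0],"turn": [0,0,0]},
    {"travel": [0,0,0],"turn": [0,0,0]},
    {"travel": [0,0,0],"turn": [0,0,0]},
    {"travel": [0,0,0],"turn": [0,0,0]},
    {"travel": [0,0,0],"turn": [0,0,0]},
    {"travel": [0,0,0],"turn": [0,0,0]},
    {"travel": [0,0,0],"turn": [0,0,0]},
    {"travel": [0,0,0],"turn": [0,0,0]},
    {"travel": [0,0,0],"turn": [0,0,0]},
    {"travel": [0,0,0],"turn": [0,0,0]},
    {"travel": [0,0,0],"turn": [0,0,0]},
    {"travel": [0,0,0],"turn": [0,0,0]},
    {"travel": [0,0,0],"turn": [0,0,0]},
    {"travel": [0,0,0],"turn": [0,0,0]},
    {"travel": [0,0,0],"turn": [0,0,0]},
    {"travel": [0,0,0],"turn": [0,0,0]},
    {"travel": [0,0,0],"turn": [0,0,0]},
    {"travel": [0,0,0],"turn": [0,0,0]},
    {"travel": [0,0,0],"turn": [0,0,0]},
  ],
)

```text
time_s: 9.95
position: [0.5854, -0.2675, 0.2877]
eef_rot: [[0.952, 0.306, 0.0], [0.306, -0.952, 0.0], [0.0, -0.0, -1.0]]
wrist_force: [0.5, -0.1, -6.1]
grip_width: 0.0175
```

Run:
```python
from station import *
from h import *
a=get_image("scene")["img"][110:300,100:260];b=get_image("side")["img"][140:330,200:360]
cv2.imwrite("pics/g2.png",np.hstack([cv2.resize(x,None,fx=2.4,fy=2.4) for x in(a,cv2.convertScaleAbs(b,alpha=1.6))]))
```

```text
(no output)
```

View pics/g2.png

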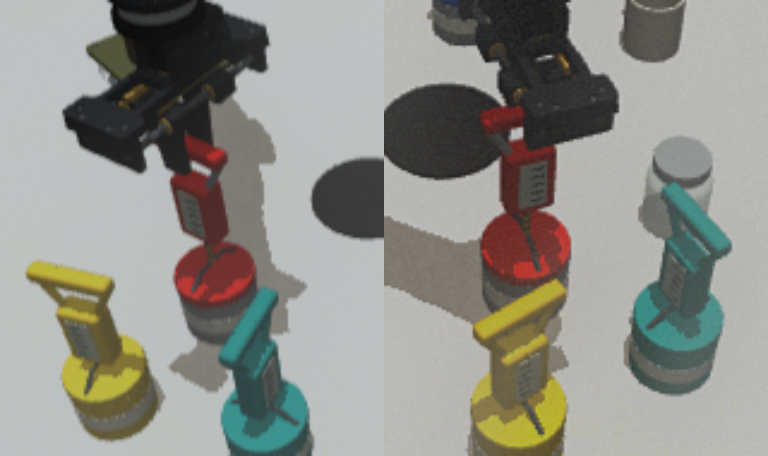

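The tin hangs clear and upright on the pulled-out scale, with the lid about 15 px higher in the scene view. Force is a steady 6.1 N, held for over 2 s. Next I'll carry it to the mat.

>>> carry_out(
  plan=[
    {"travel": [0,-0.004,0],"turn": [0,0,0]},
    {"travel": [0,-0.008,0],"turn": [0,0,0]},
    {"travel": [0.0005,-0.012,0],"turn": [0,0,0]},
    {"travel": [0.0005,-0.016,0],"turn": [0,0,0]},
    {"travel": [0.0005,-0.018,0],"turn": [0,0,0]},
    {"travel": [0.0005,-0.018,0],"turn": [0,0,0]},
    {"travel": [0.0005,-0.018,0],"turn": [0,0,0]},
    {"travel": [0.001,-0.018,0],"turn": [0,0,0]},
    {"travel": [0.001,-0.018,0],"turn": [0,0,0]},
    {"travel": [0.001,-0.018,0],"turn": [0,0,0]},
    {"travel": [0.001,-0.018,0],"turn": [0,0,0]},
    {"travel": [0.001,-0.018,0],"turn": [0,0,0]},
    {"travel": [0.0005,-0.018,0],"turn": [0,0,0]},
    {"travel": [0.0005,-0.018,0],"turn": [0,0,0]},
    {"travel": [0.0005,-0.018,0],"turn": [0,0,0]},
    {"travel": [0.0005,-0.018,0],"turn": [0,0,0]},
    {"travel": [0.0005,-0.018,0],"turn": [0,0,0]},
    {"travel": [0,-0.014,0],"turn": [0,0,0]},
    {"travel": [0,-0.009,0],"turn": [0,0,0]},
    {"travel": [0,-0.004,0],"turn": [0,0,0]},
  ],
)

```text
time_s: 12.55
position: [0.5028, 0.0225, 0.2877]
eef_rot: [[0.952, 0.306, 0.0], [0.306, -0.952, -0.0], [0.0, 0.0, -1.0]]
wrist_force: [0.4, 0.0, -5.4]
grip_width: 0.0174
```

>>> carry_out(
  plan=[
    {"travel": [0,0,0],"turn": [0,0,0]},
    {"travel": [0,0,0],"turn": [0,0,0]},
    {"travel": [0,0,0],"turn": [0,0,0]},
    {"travel": [0,0,0],"turn": [0,0,0]},
    {"travel": [0,0,0],"turn": [0,0,0]},
    {"travel": [0,0,0],"turn": [0,0,0]},
    {"travel": [0,0,0],"turn": [0,0,0]},
    {"travel": [0,0,0],"turn": [0,0,0]},
    {"travel": [0,0,0],"turn": [0,0,0]},
    {"travel": [0,0,0],"turn": [0,0,0]},
    {"travel": [0,0,0],"turn": [0,0,0]},
    {"travel": [0,0,0],"turn": [0,0,0]},
    {"travel": [0,0,0],"turn": [0,0,0]},
    {"travel": [0,0,0],"turn": [0,0,0]},
    {"travel": [0,0,0],"turn": [0,0,0]},
    {"travel": [0,0,0],"turn": [0,0,0]},
    {"travel": [0,0,0],"turn": [0,0,0]},
    {"travel": [0,0,0],"turn": [0,0,0]},
    {"travel": [0,0,0],"turn": [0,0,0]},
    {"travel": [0,0,0],"turn": [0,0,0]},
  ],
)

```text
time_s: 15.05
position: [0.5029, 0.022, 0.2878]
eef_rot: [[0.952, 0.306, 0.0], [0.306, -0.952, -0.0], [0.0, 0.0, -1.0]]
wrist_force: [-0.0, -0.3, -6.2]
grip_width: 0.0176
```

Run:
```python
from station import *
from h import *
a=get_image("scene")["img"][60:250,170:330];b=get_image("side")["img"][70:260,150:310]
cv2.imwrite("pics/g3.png",np.hstack([cv2.resize(x,None,fx=2.4,fy=2.4) for x in(a,cv2.convertScaleAbs(b,alpha=1.6))]))
```

```text
(no output)
```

View pics/g3.png

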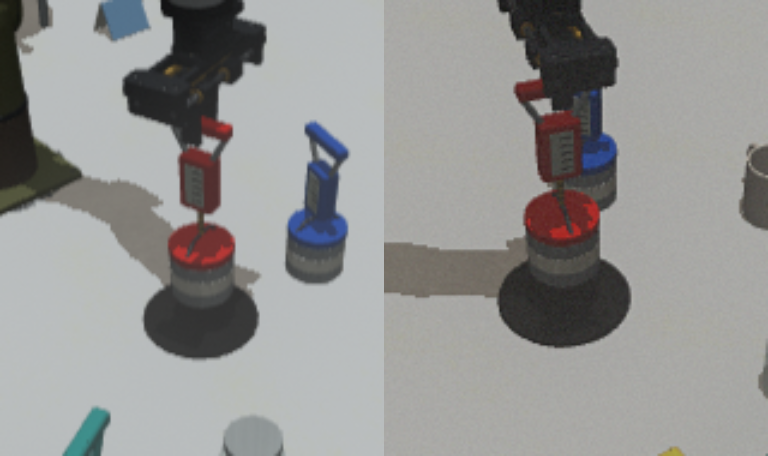

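The tin hangs upright over the mat centre (scene crop: lid 202,245, mat 201,318), and the blue tin is clear. I'll lower it gently.

>>> carry_out(
  plan=[
    {"travel": [0,0,0.003],"turn": [0,0,0]},
    {"travel": [0,0,0.005],"turn": [0,0,0]},
    {"travel": [0,0,0.005],"turn": [0,0,0]},
    {"travel": [0,0,0.005],"turn": [0,0,0]},
    {"travel": [0,0,0.005],"turn": [0,0,0]},
    {"travel": [0,0,0.003],"turn": [0,0,0]},
    {"travel": [0,0,0.003],"turn": [0,0,0]},
    {"travel": [0,0,0.003],"turn": [0,0,0]},
    {"travel": [0,0,0.003],"turn": [0,0,0]},
    {"travel": [0,0,0.003],"turn": [0,0,0]},
    {"travel": [0,0,0.003],"turn": [0,0,0]},
    {"travel": [0,0,0.003],"turn": [0,0,0]},
    {"travel": [0,0,0.003],"turn": [0,0,0]},
    {"travel": [0,0,0.003],"turn": [0,0,0]},
    {"travel": [0,0,0.003],"turn": [0,0,0]},
    {"travel": [0,0,0.003],"turn": [0,0,0]},
    {"travel": [0,0,0.003],"turn": [0,0,0]},
    {"travel": [0,0,0.003],"turn": [0,0,0]},
    {"travel": [0,0,0],"turn": [0,0,0]},
    {"travel": [0,0,0],"turn": [0,0,0]},
  ],
)

```text
time_s: 17.65
position: [0.503, 0.0221, 0.2258]
eef_rot: [[0.952, 0.306, 0.0], [0.306, -0.952, 0.0], [0.0, 0.0, -1.0]]
wrist_force: [-1.2, 1.3, -3.9]
grip_width: 0.0172
```

>>> carry_out(
  plan=[
    {"travel": [0,0,0.003],"turn": [0,0,0]},
    {"travel": [0,0,0.003],"turn": [0,0,0]},
    {"travel": [0,0,0.003],"turn": [0,0,0]},
    {"travel": [0,0,0.003],"turn": [0,0,0]},
    {"travel": [0,0,0.003],"turn": [0,0,0]},
    {"travel": [0,0,0.003],"turn": [0,0,0]},
    {"travel": [0,0,0],"turn": [0,0,0]},
    {"travel": [0,0,0],"turn": [0,0,0]},
    {"travel": [0,0,0],"turn": [0,0,0]},
    {"travel": [0,0,0],"turn": [0,0,0]},
  ],
)

```text
time_s: 18.9
position: [0.503, 0.0221, 0.2078]
eef_rot: [[0.952, 0.306, 0.0], [0.306, -0.952, 0.0], [0.0, 0.0, -1.0]]
wrist_force: [-0.5, 0.9, -2.3]
grip_width: 0.0177
```

Run:
```python
from station import *
from h import *
print(get_state()['wrist_force'],get_state()['position'])
a=get_image("scene")["img"][60:250,170:330];b=get_image("side")["img"][70:260,150:310]
cv2.imwrite("pics/g4.png",np.hstack([cv2.resize(x,None,fx=2.4,fy=2.4) for x in(a,cv2.convertScaleAbs(b,alpha=1.6))]))
```

```text
[-0.45061579  0.90514181 -2.32819337] [0.5029839  0.02208664 0.20782324]
```

View pics/g4.png

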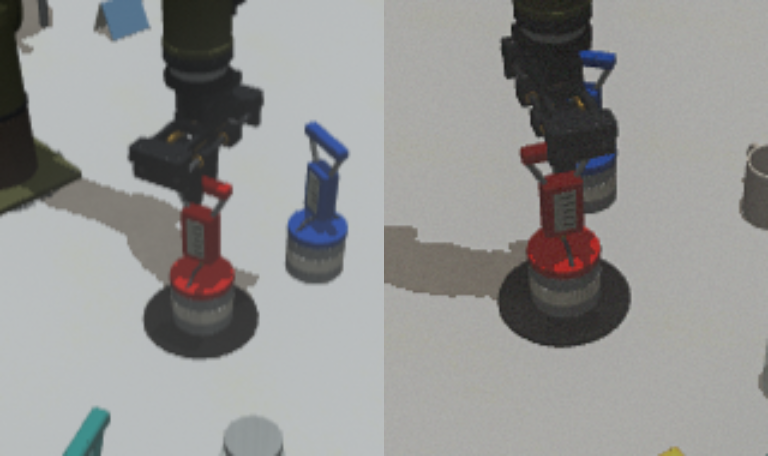

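>>> carry_out(
  plan=[
    {"travel": [0,0,0.002],"turn": [0,0,0]},
    {"travel": [0,0,0.002],"turn": [0,0,0]},
    {"travel": [0,0,0.001],"turn": [0,0,0]},
    {"travel": [0,0,0],"turn": [0,0,0]},
    {"travel": [0,0,0],"turn": [0,0,0]},
    {"travel": [0,0,0],"turn": [0,0,0]},
    {"travel": [0,0,0],"turn": [0,0,0]},
  ],
)

```text
time_s: 19.88
position: [0.5029, 0.0221, 0.2028]
eef_rot: [[0.952, 0.306, 0.0], [0.306, -0.952, 0.0], [0.0, 0.0, -1.0]]
wrist_force: [0.2, 0.8, -0.7]
grip_width: 0.0176
```

>>> carry_out(
  plan=[
    {"travel": [0,0,0],"turn": [0,0,0]},
    {"travel": [0,0,0],"turn": [0,0,0]},
    {"travel": [0,0,0],"turn": [0,0,0]},
    {"travel": [0,0,0],"turn": [0,0,0]},
    {"travel": [0,0,0],"turn": [0,0,0]},
    {"travel": [0,0,0],"turn": [0,0,0]},
    {"travel": [0,0,0],"turn": [0,0,0]},
    {"travel": [0,0,0],"turn": [0,0,0]},
  ],
  claw=0.06,
)

```text
time_s: 20.88
position: [0.5029, 0.0221, 0.2027]
eef_rot: [[0.952, 0.306, 0.0], [0.306, -0.952, 0.0], [0.0, 0.0, -1.0]]
wrist_force: [0.4, -0.1, -1.3]
grip_width: 0.06
```

Run:
```python
from station import *
from h import *
print(get_state()['wrist_force'],get_state()['position'],get_state()['grip_width'])
a=get_image("scene")["img"][60:250,170:330];b=get_image("side")["img"][70:260,150:310]
cv2.imwrite("pics/g5.png",np.hstack([cv2.resize(x,None,fx=2.4,fy=2.4) for x in(a,cv2.convertScaleAbs(b,alpha=1.6))]))
cv2.imwrite("pics/w5.png",get_image("wrist")["img"])
```

```text
[ 0.38431917 -0.08827074 -1.2718733 ] [0.50291999 0.02209549 0.2027287 ] 0.06004076029930263
```

View pics/g5.png

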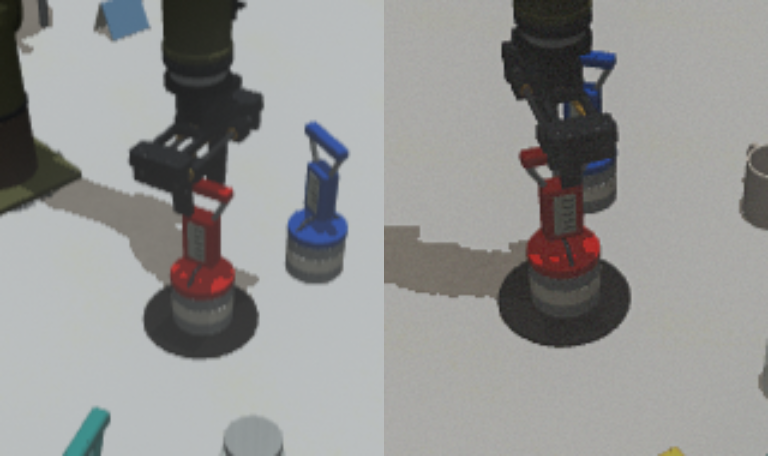

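View pics/w5.png

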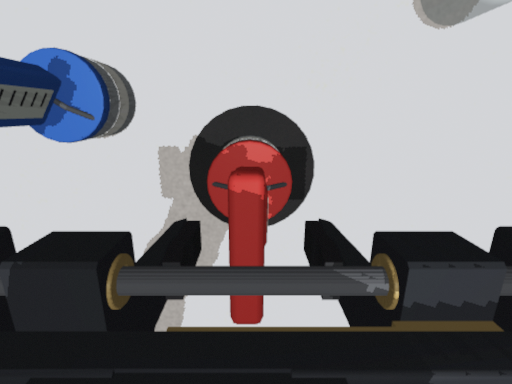

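The fingers are open on both sides of the bar (wrist columns 229-267, fingers at 200 and 305), and the tin stands on the mat. I'll retreat straight up.

>>> carry_out(
  plan=[
    {"travel": [0,0,-0.005],"turn": [0,0,0]},
    {"travel": [0,0,-0.015],"turn": [0,0,0]},
    {"travel": [0,0,-0.02],"turn": [0,0,0]},
    {"travel": [0,0,-0.02],"turn": [0,0,0]},
    {"travel": [0,0,-0.03],"turn": [0,0,0]},
    {"travel": [0,0,-0.03],"turn": [0,0,0]},
    {"travel": [0,0,0],"turn": [0,0,0]},
    {"travel": [0,0,0],"turn": [0,0,0]},
    {"travel": [0,0,0],"turn": [0,0,0]},
    {"travel": [0,0,0],"turn": [0,0,0]},
  ],
)

```text
time_s: 22.28
position: [0.5025, 0.022, 0.322]
eef_rot: [[0.952, 0.306, -0.002], [0.306, -0.952, -0.0], [-0.002, -0.0, -1.0]]
wrist_force: [0.5, 0.7, -0.0]
grip_width: 0.0602
```

Run:
```python
from station import *
from h import *
print(get_state()['wrist_force'],get_state()['position'])
D={n:get_image(n) for n in("scene","side")}
a=D["scene"]["img"][60:250,170:330];b=D["side"]["img"][70:260,150:310]
cv2.imwrite("pics/g6.png",np.hstack([cv2.resize(x,None,fx=2.4,fy=2.4) for x in(a,cv2.convertScaleAbs(b,alpha=1.6))]))
C={}
for n in D:
    m=red(D[n]["img"]);nc,l,st,ce=cv2.connectedComponentsWithStats(m)
    for i in range(1,nc):
        if st[i,4]>50 and st[i,1]>100: print(n,st[i],ce[i],onz(D[n],ce[i],.078+.006)[:2],onz(D[n],ce[i],.225)[:2])
    im=D[n]["img"];m=(im.max(2)<(60 if n=="scene" else 34)).astype(np.uint8)
```

```text
[ 0.53682779  0.6743866  -0.00279031] [0.50247049 0.0220408  0.32197815]
side [210 165  30  18 288] [224.70833333 174.38541667] [0.50418014 0.01511848] [ 0.5110247  -0.14084837]
```

View pics/g6.png

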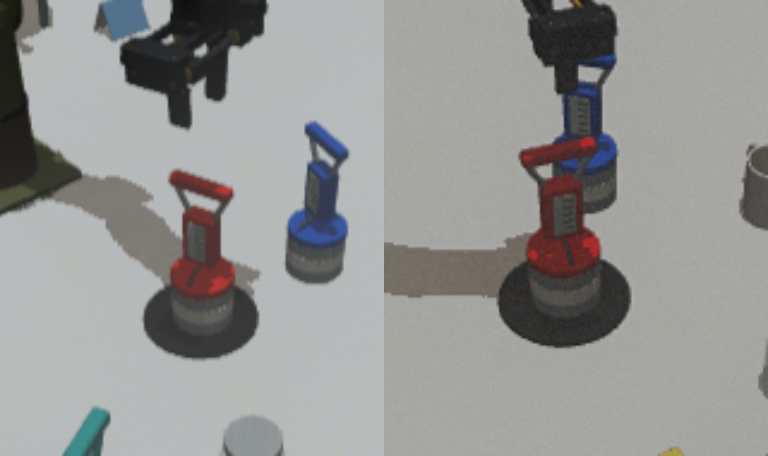

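The tin stands upright near the mat centre with the scale closed. The gripper is about 95 mm above the handle and touches nothing.

```bash
python3 -c "
from station import *
print(sign_off())"
```

```text
the job is handed in; nothing more can be done
None
```

I weighed the red tin and set it down on the black mat, then handed the job in at about 22 s of the 54 s allowed. The hand-in gives no verdict.

- **Weighing:** I gripped the scale by the middle of its red bar and raised the handle about 92 mm. By estimate, the tin hung about 45–50 mm clear. I held it still for 2.5 s; the wrist force was steady at about 6.1 N, including the scale's own weight. I did not read the scale itself.
- **Placing:** I carried the tin to (0.503, 0.022), lowered it gently, opened the gripper and backed off straight up.

**Last checks:**
- Both fixed cameras show the tin upright with its whole base on the mat, near the centre, and the scale closed.
- The blue tin looks unmoved; I judged that by eye.
- The fingers are well above the handle, and the wrist force is back near zero.

**Disagreements:** the camera estimates of the mat centre differed by up to about 9 mm, well within the 40 mm allowed. In the final position check, the colour mask picked up only the lit part of the lid in the side view (0.504, 0.015) and nothing in the scene view. For the final position I therefore relied on the pictures and the tool pose.

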